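# Add a tin to the ratchet tin rail

### The job

Add the tin standing alone in front of the tin rail to the row: press the release paddle on the rail's sliding stop and, keeping it pressed, push the stop all the way back to the foot of its bar. Then push the tin across the worktop into the gap, up against the bar beside the two tins, and push the stop up again until the row of three is held snugly. Only push and press with the fingertips or the outside of the fingers: nothing is to be gripped, lifted, tipped or carried, and leave the other things on the worktop where they are.

Things in the scene. Friction and masses are not known exactly. Their poses are not given: they have to be found in the camera images.
- rack: Tin rail fixed to the worktop: a steel bar, a wooden plate at one end, a black foot at the other. Origin on the worktop under the bar's middle; y runs along the bar to the wooden plate, x points away from the robot. Bar 16 mm wide, 30 to 45 mm up, toothed on top, front face at x = -8 mm. Fixed plate: inner face at y = 140 mm, 78 mm high, x from -78 mm. Foot: y = -140 to -152 mm, 48 mm high.
- row (a point): Where the centre of the third tin belongs: on the worktop, touching the bar (37 mm in front of its middle line; tins stand on the bare worktop against the bar's front face), third from the fixed plate. It is a fixed point of the rail.
- stop (a joint): Slide of the stop along the bar, m: jaw face at y = 40 mm - value in the rack frame; room between fixed plate and jaw is 100 mm + value. 0 to 0.105 (all the way back, at the foot); starts near 0.03. Ratchet teeth every 6 mm: towards the fixed plate it always clicks along (about 8 N) and may settle back by up to a tooth; towards the foot it moves only while the paddle is pressed (3 N plus finger friction).
- jaw_face (a point): Point on the stop's jaw face (towards the tins), 36 mm up, over the bar. The wooden jaw plate is 8 mm thick, 76 mm high, and reaches 72 mm in front of the bar's middle line. Behind it, towards the foot, is a black carriage 36 mm wide that carries the paddle and ends in the upright thumb rest; the bay between plate and thumb rest is 58 mm long along the bar and open above and to both sides.
- release (a joint): Release paddle, a sprung rocker on top of the carriage: angle in rad, 0 to 0.2 when let go (pawl in the teeth or part way up one), 0.33 fully pressed; the pawl is clear of the teeth from 0.24. Pressed straight down at paddle from 0 it sinks 10 mm in all (clear after about 7 mm) against 3 to 5 N, then meets its stop; it springs back when let go.
- paddle (a point): Point on top of the release paddle where a fingertip presses, 62 mm above the worktop at 0, 52 mm fully pressed; it moves with paddle and stop. The ribbed steel paddle is 30 mm wide across the bar and reaches 12 mm from this point towards the foot and 30 mm towards the jaw; the thumb rest's inner face is 13 mm from it, towards the foot.
- thumb_rest (a point): Point on the outer face (towards the foot) of the stop's thumb rest, 70 mm above the worktop. The thumb rest is an upright black plate 8 mm thick, 36 mm wide across the bar, 47 to 83 mm above the worktop: its inner face takes the push back to the foot, its outer face the push towards the tins. With the stop all the way back it stands just inside the lower (48 mm) foot.
- tin_a: Food tin, green and white paper label, 57.4 mm across, 72 mm high, 0.18 kg, in the rail next to the fixed plate; origin at the centre of its underside, z up.
- tin_b: A tin of the same kind, in the rail next to tin_a, on the side of the stop; origin at the centre of its underside.
- tin_c: A tin of the same kind, standing alone on the worktop, 135 to 185 mm in front of the bar: the one to be added. Origin at the centre of its underside. Pushed below half its height it slides upright.
- shaker: Small salt shaker, 44 mm across, 90 mm high, front left; a bystander.
- tuna: Flat wide tin, 86 mm across, 40 mm high, front left; a bystander.
- spoon: Steel teaspoon, 130 mm long, 11 mm high, lying front right; a bystander.
- sachet: Paper stick sachet, 62 x 24 x 9 mm, lying front right; a bystander.
- jam: Jam jar with a white lid, 76 mm across, 95 mm high, behind the rail; a bystander.
Mind the look-alikes: they are no part of the job. Leave any orange or pink look-alike of the tin_c alone.

How it is judged:
By the outcome, as a careful person would: the job done as asked, in the order asked, and still so for the second after the job is handed in, with the robot touching nothing.
It also fails if it takes over 59 s, if anything falls off the work surface, if the arm or the gripper's body presses on something with over 40 N, if the wrist force passes 120 N, or if a joint passes its speed limit or range.

### The arm

A 6-joint arm with a two-finger parallel gripper is mounted at the origin on a cart in front of the work surface, level with it; the furniture and walls round the work are solid. World frame = base frame: x ahead of the robot, y to its left, z up, the work surface at z = 0. Lengths are in mm, angles in rad, forces in N, time in s.
With the tool pointing down it reaches from about 400 to 925 mm from the base axis. Payload 12.5 kg.
Tool frame: the origin (TCP) lies midway between the tips of the shut fingers; the grasp point (between the pads) lies 19 mm behind it; z points along the fingers, y is the line along which they close (so a half turn about z gives the same grasp; the last joint's range is limited). The gripper opens to 95 mm and grips with 3 to 60 N. Pads are 20 mm wide; open, the fingers measure 119 mm over their backs; the gripper's body (75 mm by 180 mm) begins 59 mm behind the grasp point.
Start: joints at [-1.302, 0.491, 1.559, -0, 1.092, -0.106], TCP at [228.828, -581.622, 214.661] pointing down, gripper open.
Joint ranges: [-3.1, 3.1], [-0.84, 2.19], [0.05, 2.79], [-1.13, 4.28], [0.06, 2.93], [-2.69, 2.69]. Speed limits (rad/s): [2.22, 2.22, 2.79, 3.14, 3.14, 3.14].

### API

Orientations are given as [roll, pitch, yaw] about the fixed x, y, z axes, in that order (R = Rz(yaw) Ry(pitch) Rx(roll)).
In Python, from cell import state, viewer, env, models gives the robot as it stands. The module is installed in compiled form; this text tells all that it offers.
- The arm moves only by the tool arm_command, never from a script. Its argument "rows" is a list of rows, each a list of 2 entries, a list of its own where there are three numbers: the shift along the tool's x, y, z normalised to -1 to 1, where 1 is 0.25 m, then the turn about the tool's z normalised to -1 to 1, where 1 is pi rad. A call has exactly 5 rows; each row shifts and turns the commanded pose from where the row before left it, along the tool's axes as they then stand; what a row does not reach is not made up. A row lasts 1/10 s, in which the tool goes at most 50 mm and 8.59 degrees, less where a joint would pass 70% of its speed; a pose out of reach is approached as far as the arm can. A call with a number of a shift or a turn outside -1 to 1 is refused whole. A call with a gripper value outside its range is refused whole. "claw" is the opening, from 0 (shut) to 1 (fully open), set as the call begins (left out, the last holds). The fingers move at their own pace and stop on an object; the grip force is fixed at half the most. Time passes only in rows, so rows that do not move let the fingers close, or fill a call up. It gives the time, the measured TCP pose, the force, the opening and the grip force at its end, in the units of the state.
- state(): the state, without advancing time (a new reading comes with each control period).
- viewer.read_camera(name): name is "scene" or "top" or "wrist"; returns (picture, depth): 400x640x3 uint8, red, green, blue; 400x640 float32, mm along the optical axis (not along the pixel's ray), 0 where there is no reading.
- viewer.get_calibration(name): a dict with "camera_matrix" (3x3 intrinsics, pixels), "world_to_cam" (4x4, takes a point from world to camera coordinates). Camera axes: x right, y up, looking along -z (the intrinsics and any distortion apply to the point x, -y, -z); pixel columns grow to the right and rows downward; lengths in mm; the calibration is good to about 2 mm. The wrist camera is an equidistant fisheye: a pixel r from the principal point sees the ray r / f radians off the axis. A picture is of the moment at which its call begins: read the wrist's pose just before it. get_calibration takes no time and is no camera call; for the wrist camera it gives the pose at the moment of the call.
- env.job_done(): hands the job in; it is judged then, once.
Trained networks look in the newest picture that a camera, given by its name, has taken for a name from the list of things; names that differ only in an ending like _2 or _b are one class to them, and where a whole thing is asked for, a point or a joint stands for the part that bears it (a point fixed in the world has none). Each returns a list of dicts, best first, with "confidence" (0 to 1); they miss things now and then, are a little off and sometimes report something else, mostly with a low value. They report only what shows in the picture. A call takes as long as a camera call. They do not tell look-alikes from the thing itself.
- models.search_frame(camera, label): "position" ([x, y, z] in mm, in world coordinates, good to about 4 mm: the middle of the surface that is visible of it).
- models.mark_of(camera, label): "position" ([x, y, z] in mm, in world coordinates, good to about 4 mm: a listed point, or the origin of a listed thing).
The state is a dict: "t": time; "joints": joint angles; "qvel": joint speeds; "tau": joint torques, N m; "eef_pos": TCP position; "tcp_rot": TCP orientation; "ft_force": force on the tool from outside, world axes, zero at the start; "moment": the same for the moment, N m; "opening": opening from 0.0 (shut) to 1.0 (fully open); "grip_force": force on a finger pad.
Only numpy, scipy, OpenCV 4.12 (cv2) and the standard library are available. Lean on these libraries where they do the work, as an engineer would, in place of code of your own. Each camera call takes 0.05 s, during which the arm holds its last target. There are 200 camera calls.

## Working session

There is one attempt and no reset: what is moved stays moved. The work goes in short steps, Python scripts to look and compute and a tool call to move; the robot and the scene stay as the last step left them, time stands still between calls to the robot, and variables do not carry over. Pictures are saved under pics/ and viewed, at most 10 in all, crops included, and the job is handed in when it is done.

Besides the shell and the picture viewer there is one more tool, called after "Call:" as name(argument=value, ...), one argument or row to a line, values as JSON. arm_command: Moves the arm, as the interface text tells. Scaled input: -1 to 1 covers 0.25 m each way for a shift and pi rad each way for a turn. Its arguments: {"type":"object","properties":{"rows":{"type":"array","items":{"type":"array"}},"claw":{"type":"number"}},"required":["rows"]}

```bash
mkdir -p pics; python3 - <<'E'
from cell import state, viewer, env, models
import cv2, numpy as np
s=state(); print(s)
for c in ["top","scene"]:
    p,d=viewer.read_camera(c); cv2.imwrite(f"pics/{c}0.png",p[:,:,::-1])
    K=viewer.get_calibration(c); print(c,K["camera_matrix"].round(1).tolist(),K["world_to_cam"].round(3).tolist())
    for l in ["rack","row","jaw_face","paddle","thumb_rest","tin_a","tin_c"]:
        print(l,[(np.round(r["position"]).tolist(),round(r["confidence"],2)) for r in models.mark_of(c,l)])
E
```

```text
{'t': 0.0, 'joints': array([-1.30158479e+00,  4.91573299e-01,  1.55946929e+00, -2.68266400e-05,
        1.09167671e+00, -1.05615147e-01]), 'qvel': array([ 0.00117004, -0.00189579,  0.00066462, -0.00014156, -0.0006818 ,
        0.00079111]), 'tau': array([-3.95798052e-03, -6.12661028e+01, -2.58192533e+01,  6.92248112e-02,
        4.82149667e-02, -1.11786962e-04]), 'eef_pos': array([ 228.75946724, -581.36399544,  214.04637549]), 'tcp_rot': array([-3.14046977e+00, -9.51105458e-05,  3.74839014e-01]), 'ft_force': array([-0.10958419,  1.05202641, -0.09218646]), 'moment': array([ 0.0192336 , -0.02551509,  0.06161032]), 'grip_force': 0.0, 'opening': 0.9990591199879814}
top [[408.1, 0.0, 314.4], [0.0, 408.1, 199.6], [0.0, 0.0, 1.0]] [[0.019, -1.0, 0.015, 174.542], [0.984, 0.021, 0.176, -572.4], [-0.177, 0.012, 0.984, -897.316], [0.0, 0.0, 0.0, 1.0]]
rack [([659.0, 223.0, -1.0], 0.84), ([530.0, -7.0, 2.0], 0.65), ([418.0, 3.0, -1.0], 0.62)]
row [([621.0, 217.0, -1.0], 0.7), ([656.0, 180.0, 62.0], 0.25)]
jaw_face [([654.0, 238.0, 34.0], 0.64)]
paddle [([654.0, 181.0, 58.0], 0.59)]
thumb_rest [(
[... 244 characters left out ...]
32.0, -8.0, -1.0], 0.62), ([530.0, 100.0, 4.0], 0.56), ([465.0, 397.0, -4.0], 0.31)]
tin_c [([416.0, 135.0, 1.0], 0.95), ([404.0, 223.0, 4.0], 0.87), ([611.0, 337.0, -2.0], 0.85), ([611.0, 279.0, 3.0], 0.83), ([508.0, 255.0, 3.0], 0.67), ([532.0, -8.0, -1.0], 0.62), ([530.0, 100.0, 4.0], 0.56), ([465.0, 397.0, -4.0], 0.31)]
scene [[485.6, 0.0, 322.7], [0.0, 485.6, 204.4], [0.0, 0.0, 1.0]] [[0.531, -0.847, -0.018, -158.281], [0.384, 0.222, 0.896, -324.806], [-0.755, -0.483, 0.443, -463.288], [0.0, 0.0, 0.0, 1.0]]
rack []
row []
jaw_face []
paddle []
thumb_rest []
tin_a [([528.0, 101.0, -3.0], 0.93), ([410.0, 137.0, 1.0], 0.67)]
tin_c [([528.0, 101.0, -3.0], 0.93), ([410.0, 137.0, 1.0], 0.67)]
```

View pics/top0.png

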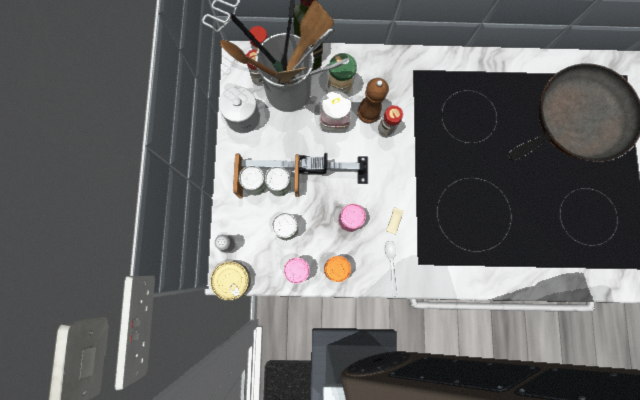

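View pics/scene0.png

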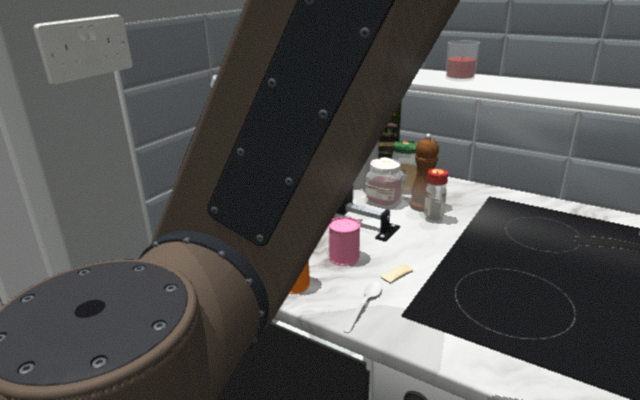

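The top view shows the rail with its plate at px (237,170), the foot at (363,170), and rail tins at (252,180) and (278,180). Candidates for tin_c are:
- white/green (285,226)
- pink (352,217)
- pink (297,270)
- orange (337,268)

I choose (285,226), since the others are off-colour look-alikes. In the scene view the arm hides the rail, and only the pink (344,242) and orange (298,275) tins show. I'll check the choice in a close crop and measure from depth.

```bash
cat > h.py <<'E'
import numpy as np, cv2
from cell import state, viewer, env, models
def cloud(c="top"):
    p,d=viewer.read_camera(c); k=viewer.get_calibration(c); K=k["camera_matrix"]; T=np.linalg.inv(k["world_to_cam"])
    v,u=np.mgrid[:400,:640]; x=(u-K[0,2])/K[0,0]*d; y=(v-K[1,2])/K[1,1]*d
    P=np.stack([x,-y,-d,np.ones_like(d)],-1)@T.T
    P[d==0]=np.nan
    return p,P[...,:3]
E
python3 - <<'E'
from h import *
p,P=cloud()
np.save("P.npy",P); 
cv2.imwrite("pics/crop.png",cv2.resize(p[135:290,215:385,::-1],None,fx=4.5,fy=3.8,interpolation=cv2.INTER_CUBIC))
def box(n,x0,x1,y0,y1,z0,z1):
    m=(P[...,0]>x0)&(P[...,0]<x1)&(P[...,1]>y0)&(P[...,1]<y1)&(P[...,2]>z0)&(P[...,2]<z1)
    q=P[m]; print(n,len(q),q.min(0).round(),q.max(0).round(),q.mean(0).round(1)) if len(q) else print(n,0)
box("tinc",470,550,215,295,66,80)
box("tins",570,640,250,370,66,80)
box("tina",570,640,311,362,66,80);box("tinb",570,640,254,305,66,80)
box("plate",560,690,362,390,60,90)
box("foot",600,700,60,95,40,60)
box("bar",600,700,95,140,25,50)
box("bar2",630,700,260,350,25,50)
box("jaw",560,650,225,250,55,90)
box("thumb",600,700,140,175,74,95)
box("behind",690,760,60,380,30,500)
box("pink",480,580,60,140,60,90)
E
```

```text
tinc 502 [479. 224.  66.] [533. 280.  77.] [506.3 252.6  70.2]
tins 1039 [577. 250.  66.] [640. 370.  80.] [612.6 310.7  70.8]
tina 463 [580. 311.  66.] [640. 362.  79.] [613.4 336.   70.3]
tinb 428 [585. 254.  66.] [640. 305.  76.] [613.1 276.1  70. ]
plate 164 [577. 362.  63.] [671. 371.  82.] [620.9 366.3  77.4]
foot 90 [642.  70.  40.] [667.  94.  52.] [654.   79.9  46.5]
bar 150 [646.  95.  31.] [663. 139.  47.] [653.7 117.2  42.2]
bar2 244 [647. 262.  33.] [664. 350.  49.] [655.1 305.4  42.4]
jaw 125 [583. 225.  56.] [648. 250.  81.] [614.8 233.4  74. ]
thumb 55 [637. 159.  76.] [673. 166.  86.] [655.3 163.3  81.7]
behind 664 [741. 105.  30.] [760. 380.  98.] [751.1 237.7  68.2]
pink 504 [502.  72.  61.] [557. 126.  75.] [529.7  98.9  70.2]
```

View pics/crop.png

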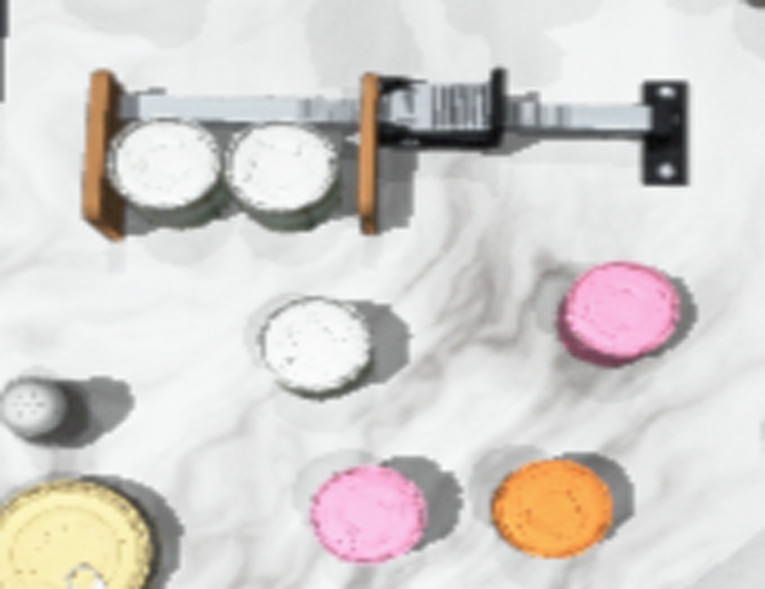

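The crop shows the white tin with its green label at crop (315,345), which is top px (285,226). It is the only one that isn't pink or orange, so it is tin_c. I'll turn the tool to yaw 90° and shut the fingers.

Call:
arm_command(
  rows=[
    [[0,0,0],-0.0381],
    [[0,0,0],-0.0381],
    [[0,0,0],-0.0381],
    [[0,0,0],-0.0381],
    [[0,0,0],-0.0381],
  ],
  claw=0,
)

```text
t: 1.35
eef_pos: [228.8, -581.6, 214.7]
tcp_rot: [3.142, 0.0, 0.978]
ft_force: [0.4, 0.3, 0.3]
opening: 0.633
grip_force: 0.0
```

Call:
arm_command(
  rows=[
    [[0,0,0],-0.0381],
    [[0,0,0],-0.0381],
    [[0,0,0],-0.0381],
    [[0,0,0],-0.0381],
    [[0,0,0],-0.0381],
  ],
)

```text
t: 1.85
eef_pos: [228.8, -581.6, 214.7]
tcp_rot: [3.142, 0.0, 1.577]
ft_force: [0.5, 0.6, 0.2]
opening: 0.214
grip_force: 0.0
```

Call:
arm_command(
  rows=[
    [[0.152,0.084,0],0],
    [[0.152,0.084,0],0],
    [[0.152,0.084,0],0],
    [[0.152,0.084,0],0],
    [[0.152,0.084,0],0],
  ],
)

```text
t: 2.35
eef_pos: [334.2, -390.0, 214.8]
tcp_rot: [3.141, 0.0, 1.571]
ft_force: [1.6, -0.0, -0.1]
opening: 0.006
grip_force: 0.0
```

Call:
arm_command(
  rows=[
    [[0.152,0.084,0],0],
    [[0.152,0.084,0],0],
    [[0.152,0.084,0],0],
    [[0.152,0.084,0],0],
    [[0.152,0.084,0],0],
  ],
)

```text
t: 2.85
eef_pos: [439.1, -199.8, 214.9]
tcp_rot: [3.141, 0.0, 1.572]
ft_force: [0.9, -0.4, 0.4]
opening: 0.006
grip_force: 0.0
```

Call:
arm_command(
  rows=[
    [[0.152,0.084,0],0],
    [[0.152,0.084,0],0],
    [[0.152,0.084,0],0],
    [[0.152,0.084,0],0],
    [[0.152,0.084,0],0],
  ],
)

```text
t: 3.35
eef_pos: [544.0, -9.6, 214.8]
tcp_rot: [3.141, 0.0, 1.572]
ft_force: [1.0, -1.0, -0.7]
opening: 0.004
grip_force: 0.0
```

Call:
arm_command(
  rows=[
    [[0.152,0.084,0],0],
    [[0.152,0.084,0],0],
    [[0.152,0.084,0],0],
    [[0.152,0.084,0],0],
    [[0.152,0.084,0],0],
  ],
)

```text
t: 3.85
eef_pos: [648.7, 180.6, 214.7]
tcp_rot: [3.141, 0.0, 1.572]
ft_force: [-0.3, -0.4, 0.1]
opening: 0.005
grip_force: 0.0
```

```bash
cat > look.py <<'E'
from h import *
import sys
s=state(); print(s["t"],s["eef_pos"].round(1),s["tcp_rot"].round(3),s["ft_force"].round(1),s["opening"])
p,d=viewer.read_camera("wrist"); cv2.imwrite(f"pics/{sys.argv[1]}.png",p[:,:,::-1])
for l in sys.argv[2:]:
    print(l,[(np.round(r["position"],1).tolist(),round(r["confidence"],2)) for r in models.mark_of("wrist",l)])
E
python3 look.py w1 rack row jaw_face paddle thumb_rest tin_c
```

```text
3.85 [648.7 180.6 214.7] [3.141 0.    1.572] [-0.3 -0.4  0.1] 0.005491342402011009
rack [([657.6, 219.7, -1.8], 0.58)]
row [([622.7, 216.0, -1.9], 0.61), ([655.2, 236.0, 37.9], 0.22)]
jaw_face [([657.5, 235.4, 37.6], 0.66), ([615.9, 331.3, 0.9], 0.48)]
paddle [([654.3, 183.4, 61.4], 0.68)]
thumb_rest [([654.1, 159.9, 74.5], 0.92)]
tin_c [([409.4, 134.5, -0.5], 0.85), ([508.2, 252.8, 0.4], 0.78), ([616.3, 334.2, 0.3], 0.71), ([611.5, 276.7, -1.7], 0.66), ([409.3, 226.9, 1.7], 0.62), ([523.4, 97.7, -2.1], 0.58)]
```

View pics/w1.png

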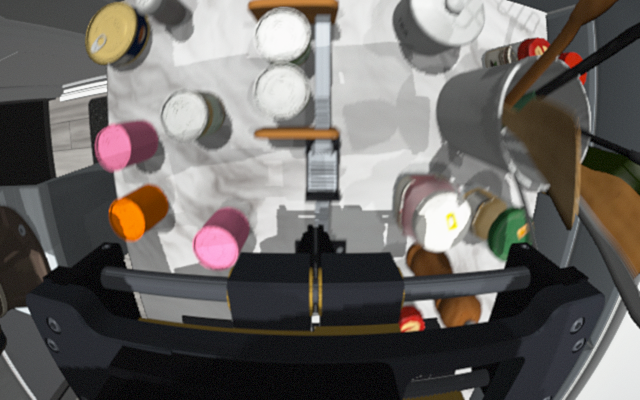

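The wrist view has the bar upright at u≈322, the jaw plate at (297,134) and the thumb rest at (322,197). The paddle, at (322,175), lies at about (655,182). I'll descend above it.

Call:
arm_command(
  rows=[
    [[0.012,0.024,0.1],0],
    [[0,0,0.1],0],
    [[0,0,0.12],0],
    [[0,0,0.12],0],
    [[0,0,0.12],0],
  ],
)

```text
t: 4.7
eef_pos: [654.0, 180.5, 74.1]
tcp_rot: [3.141, 0.0, 1.57]
ft_force: [0.6, 0.1, -0.3]
opening: 0.002
grip_force: 0.0
```

Call:
arm_command(
  rows=[
    [[0,0,0.008],0],
    [[0,0,0.008],0],
    [[0,0,0.008],0],
    [[0,0,0],0],
    [[0,0,0],0],
  ],
)

```text
t: 5.2
eef_pos: [654.5, 181.7, 69.8]
tcp_rot: [3.14, -0.0, 1.572]
ft_force: [-0.5, -0.8, 0.5]
opening: 0.002
grip_force: 0.0
```

Call:
arm_command(
  rows=[
    [[0,0,0.016],0],
    [[0,0,0.016],0],
    [[0,0,0.016],0],
    [[0,0,0],0],
    [[0,0,0],0],
  ],
)

```text
t: 5.7
eef_pos: [654.3, 181.7, 56.6]
tcp_rot: [3.141, 0.0, 1.572]
ft_force: [0.9, -2.0, 3.8]
opening: 0.004
grip_force: 1.6
```

Call:
arm_command(
  rows=[
    [[0,0,0.01],0],
    [[0,0,0.008],0],
    [[0,0,0],0],
    [[0,0,0],0],
    [[0,0,0],0],
  ],
)

```text
t: 6.2
eef_pos: [654.5, 181.8, 53.2]
tcp_rot: [3.14, -0.0, 1.572]
ft_force: [-1.7, -2.9, 11.3]
opening: 0.008
grip_force: 10.1
```

Call:
arm_command(
  rows=[
    [[-0.02,0,0],0],
    [[-0.03,0,0],0],
    [[-0.03,0,0],0],
    [[-0.03,0,0],0],
    [[-0.03,0,0],0],
  ],
)

```text
t: 6.7
eef_pos: [654.4, 147.4, 53.1]
tcp_rot: [3.14, -0.001, 1.572]
ft_force: [-2.4, 2.7, 10.9]
opening: 0.007
grip_force: 11.8
```

Call:
arm_command(
  rows=[
    [[-0.03,0,0],0],
    [[-0.03,0,0],0],
    [[-0.03,0,0],0],
    [[-0.03,0,0],0],
    [[-0.02,0,0],0],
  ],
)

```text
t: 7.2
eef_pos: [654.3, 112.1, 53.1]
tcp_rot: [3.141, -0.001, 1.572]
ft_force: [-2.6, 4.2, 12.2]
opening: 0.006
grip_force: 11.8
```

Call:
arm_command(
  rows=[
    [[-0.016,0,0],0],
    [[-0.012,0,0],0],
    [[-0.008,0,0],0],
    [[0,0,0],0],
    [[0,0,0],0],
  ],
)

```text
t: 7.7
eef_pos: [654.4, 103.9, 53.1]
tcp_rot: [3.14, -0.001, 1.572]
ft_force: [-2.7, 4.5, 12.6]
opening: 0.003
grip_force: 12.6
```

Call:
arm_command(
  rows=[
    [[-0.008,0,0],0],
    [[-0.008,0,0],0],
    [[0,0,0],0],
    [[0,0,0],0],
    [[0,0,0],0],
  ],
)

```text
t: 8.2
eef_pos: [654.3, 103.6, 53.1]
tcp_rot: [3.14, -0.005, 1.572]
ft_force: [-1.6, 26.8, 9.6]
opening: 0.003
grip_force: 20.1
```

Call:
arm_command(
  rows=[
    [[0.014,0,0],0],
    [[0,0,-0.02],0],
    [[0,0,-0.04],0],
    [[0,0,-0.1],0],
    [[0,0,-0.1],0],
  ],
)

```text
t: 8.7
eef_pos: [653.5, 102.6, 116.8]
tcp_rot: [-3.139, -0.0, 1.572]
ft_force: [0.8, -0.4, 0.5]
opening: 0.004
grip_force: 0.0
```

Call:
arm_command(
  rows=[
    [[0,0,-0.1],0],
    [[0,0,-0.12],0],
    [[0,0,-0.12],0],
    [[0,0,0],0],
    [[0,0,0],0],
  ],
)

```text
t: 9.2
eef_pos: [653.9, 102.4, 201.9]
tcp_rot: [3.142, -0.0, 1.572]
ft_force: [0.2, 0.0, -1.3]
opening: 0.007
grip_force: 0.0
```

```bash
python3 look.py w2 jaw_face paddle thumb_rest row rack tin_c; python3 - <<'E'
from h import *
p,P=cloud()
m=(P[...,0]>560)&(P[...,0]<645)&(P[...,1]>120)&(P[...,1]<250)&(P[...,2]>60)&(P[...,2]<90)
print(P[m].mean(0),P[m].min(0),P[m].max(0))
for l in ["jaw_face","thumb_rest","tin_c"]:
    print(l,[(np.round(r["position"],1).tolist(),round(r["confidence"],2)) for r in models.mark_of("top",l)])
E
```

```text
9.2 [653.9 102.4 201.9] [ 3.142 -0.     1.572] [ 0.2  0.  -1.3] 0.006808238536268299
jaw_face [([654.6, 158.3, 39.9], 0.9)]
paddle [([653.1, 106.6, 60.6], 0.92)]
thumb_rest [([656.1, 85.4, 70.6], 0.85)]
row []
rack [([657.2, 219.7, -1.1], 0.57)]
tin_c [([526.2, 97.4, -3.2], 0.96), ([404.4, 224.0, 0.5], 0.83), ([411.7, 138.3, 0.8], 0.8), ([503.6, 254.9, -3.1], 0.75)]
[614.31676565 170.57876329  72.90287437] [583.64273454 137.21503379  60.00123801] [644.78411506 249.95264106  81.58915482]
jaw_face [([655.3, 157.3, 33.7], 0.59)]
thumb_rest [([610.0, 278.6, 2.7], 0.57)]
tin_c [([504.5, 254.8, 4.0], 0.94), ([529.4, 101.8, 3.7], 0.91), ([403.3, 222.8, 2.5], 0.77), ([613.9, 276.9, -0.0], 0.76), ([410.7, 132.2, -0.4], 0.67)]
```

View pics/w2.png

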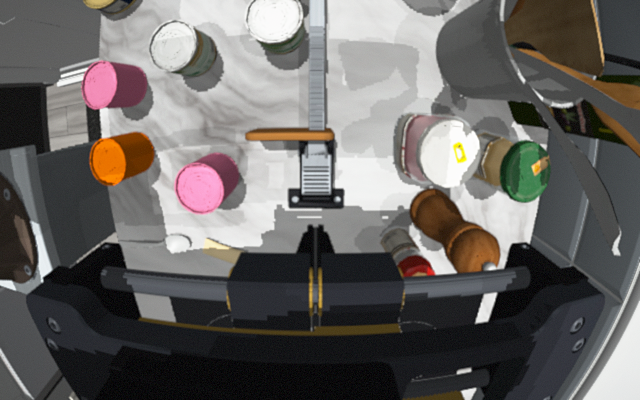

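Wrist view: the stop's thumb rest is right at the foot at (316,190), the jaw plate is at (290,134), and the paddle has sprung back. tin_c at (183,48) hasn't moved. Next I turn to cradle it with the fingers about 20 mm apart, so that I push only with the tips and never grip.

Call:
arm_command(
  rows=[
    [[0,0,0],-0.0383],
    [[0,0,0],-0.0383],
    [[0,0,0],-0.0383],
    [[0,0,0],-0.0383],
    [[0,0,0],-0.0383],
  ],
  claw=0.21,
)

```text
t: 10.25
eef_pos: [654.2, 102.3, 202.1]
tcp_rot: [-3.142, 0.0, 2.178]
ft_force: [-0.9, -0.1, 0.1]
opening: 0.208
grip_force: 0.0
```

Call:
arm_command(
  rows=[
    [[0,0,0],-0.0383],
    [[0,0,0],-0.0383],
    [[0,0,0],-0.0383],
    [[0,0,0],-0.0383],
    [[0,0,0],-0.0383],
  ],
)

```text
t: 10.75
eef_pos: [654.2, 102.3, 202.1]
tcp_rot: [-3.142, 0.0, 2.78]
ft_force: [-0.5, -0.3, -1.3]
opening: 0.213
grip_force: 0.0
```

Call:
arm_command(
  rows=[
    [[0.165,0.06,0],0],
    [[0.165,0.06,0],0],
    [[0.165,0.06,0],0],
    [[0.165,0.06,0],0],
    [[0.165,0.06,0],0],
  ],
)

```text
t: 11.25
eef_pos: [487.1, 247.1, 202.3]
tcp_rot: [3.141, 0.0, 2.775]
ft_force: [0.8, 0.4, 0.8]
opening: 0.21
grip_force: 0.0
```

Call:
arm_command(
  rows=[
    [[0.165,0.06,0],0],
    [[0,0,0],0],
    [[0,0,0.1],0],
    [[0,0,0.1],0],
    [[0,0,0],0],
  ],
)

```text
t: 11.75
eef_pos: [454.6, 274.3, 149.9]
tcp_rot: [-3.138, -0.003, 2.775]
ft_force: [0.1, -0.0, 1.1]
opening: 0.211
grip_force: 0.0
```

```bash
python3 look.py w3 tin_c row tuna shaker
```

```text
11.75 [454.6 274.3 149.9] [-3.138e+00 -3.000e-03  2.775e+00] [ 0.1 -0.   1.1] 0.21125118508226223
tin_c [([505.5, 253.1, 1.9], 0.9), ([411.7, 129.9, 1.8], 0.77), ([404.2, 224.0, 1.9], 0.69)]
row []
tuna [([383.9, 377.0, -0.4], 0.63)]
shaker [([461.9, 396.4, 1.3], 0.6)]
```

View pics/w3.png

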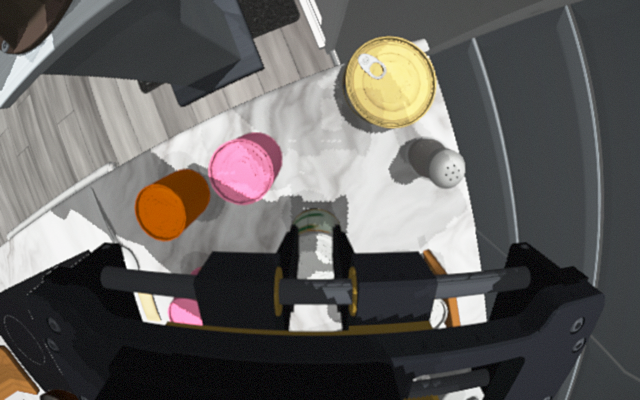

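The view shows the tin between the open fingers at (317,225), centred on the push line, with nothing close to the fingers. I'll descend to 20 mm and push.

Call:
arm_command(
  rows=[
    [[0,0,0.12],0],
    [[0,0,0.15],0],
    [[0,0,0.15],0],
    [[0,0,0.08],0],
    [[0,0,0.02],0],
  ],
)

```text
t: 12.5
eef_pos: [455.1, 274.7, 20.8]
tcp_rot: [-3.14, -0.001, 2.775]
ft_force: [-0.2, -0.0, 1.0]
opening: 0.211
grip_force: 0.0
```

Call:
arm_command(
  rows=[
    [[-0.03,0,0],0],
    [[-0.024,0,0],0],
    [[-0.016,0,0],0],
    [[-0.016,0,0],0],
    [[-0.024,0,0],0],
  ],
)

```text
t: 13.0
eef_pos: [481.3, 265.1, 22.8]
tcp_rot: [3.141, 0.0, 2.775]
ft_force: [-3.2, 1.0, 2.6]
opening: 0.211
grip_force: 1.4
```

Call:
arm_command(
  rows=[
    [[-0.03,0,0],0],
    [[-0.03,0,0],0],
    [[-0.03,0,0],0],
    [[-0.03,0,0],0],
    [[-0.03,0,0],0],
  ],
)

```text
t: 13.5
eef_pos: [516.7, 251.4, 22.0]
tcp_rot: [-3.141, -0.0, 2.775]
ft_force: [-2.7, 1.5, 3.3]
opening: 0.207
grip_force: 1.6
```

```bash
python3 look.py w4 tin_c; python3 - <<'E'
from h import *
p,P=cloud()
cv2.imwrite("pics/t4.png",cv2.resize(p[120:290,210:390,::-1],None,fx=3,fy=3))
for l in ["tin_c"]:
    print(l,[(np.round(r["position"],1).tolist(),round(r["confidence"],2)) for r in models.mark_of("top",l)])
E
```

```text
13.5 [516.7 251.4  22. ] [-3.141 -0.     2.775] [-2.7  1.5  3.3] 0.20731749144198364
tin_c [([410.4, 130.1, -0.7], 0.78), ([527.2, 98.5, -2.5], 0.65), ([548.9, 236.5, 1.5], 0.58), ([614.5, 330.9, -2.0], 0.56), ([404.2, 226.2, 3.6], 0.55)]
tin_c [([614.6, 331.7, 4.5], 0.77), ([526.1, 102.0, 0.8], 0.63), ([610.3, 274.9, 1.0], 0.62)]
```

View pics/w4.png

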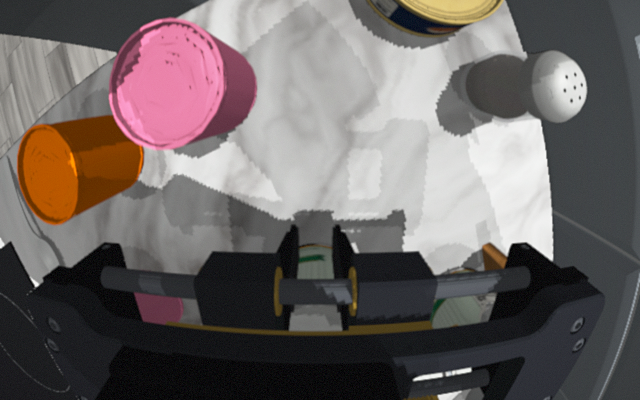

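The wrist picture shows tin_c still seated between the fingertips at (315,260), upright, with the shaker and pink tin clear. I'll keep going.

Call:
arm_command(
  rows=[
    [[-0.032,0,0],0],
    [[-0.032,0,0],0],
    [[-0.032,0,0],0],
    [[-0.032,0,0],0],
    [[-0.024,0,0],0],
  ],
)

```text
t: 14.2
eef_pos: [552.2, 237.7, 22.0]
tcp_rot: [-3.141, -0.0, 2.775]
ft_force: [-1.0, -0.5, -0.1]
opening: 0.211
grip_force: 0.8
```

Call:
arm_command(
  rows=[
    [[-0.024,0,0],0],
    [[-0.02,0,0],0],
    [[-0.02,0,0],0],
    [[-0.012,0,0],0],
    [[-0.012,0,0],0],
  ],
)

```text
t: 14.7
eef_pos: [572.3, 230.2, 22.1]
tcp_rot: [3.142, 0.0, 2.775]
ft_force: [-1.0, 1.3, -1.0]
opening: 0.214
grip_force: 0.5
```

Call:
arm_command(
  rows=[
    [[-0.012,0,0],0],
    [[-0.008,0,0],0],
    [[-0.004,0,0],0],
    [[0,0,0],0],
    [[0,0,0],0],
  ],
)

```text
t: 15.2
eef_pos: [577.7, 228.1, 22.1]
tcp_rot: [3.142, 0.0, 2.775]
ft_force: [0.2, 0.1, -1.2]
opening: 0.209
grip_force: 0.1
```

Call:
arm_command(
  rows=[
    [[-0.012,0,0],0],
    [[-0.008,0,0],0],
    [[-0.004,0,0],0],
    [[0,0,0],0],
    [[0,0,0],0],
  ],
)

```text
t: 15.7
eef_pos: [583.1, 225.9, 22.1]
tcp_rot: [-3.141, -0.0, 2.775]
ft_force: [-3.1, 0.9, 1.9]
opening: 0.211
grip_force: 1.5
```

Call:
arm_command(
  rows=[
    [[-0.004,0,0],0],
    [[-0.004,0,0],0],
    [[0,0,0],0],
    [[0,0,0],0],
    [[0,0,0],0],
  ],
)

```text
t: 16.2
eef_pos: [583.2, 225.6, 22.1]
tcp_rot: [-3.14, -0.003, 2.775]
ft_force: [-10.5, 4.6, 5.8]
opening: 0.209
grip_force: 5.8
```

The bar contact is clear at 10 N. I'll back off, lift while turning back to yaw 90°, and check.

Call:
arm_command(
  rows=[
    [[0.012,0,0],0],
    [[0.04,0,0],0],
    [[0.08,0,0],0],
    [[0.08,0,0],0],
    [[0,0,-0.04],0],
  ],
)

```text
t: 16.7
eef_pos: [533.1, 244.6, 31.4]
tcp_rot: [-3.14, -0.002, 2.776]
ft_force: [0.1, 0.7, 0.1]
opening: 0.213
grip_force: 0.0
```

Call:
arm_command(
  rows=[
    [[0,0,-0.12],0],
    [[0,0,-0.15],0],
    [[0,0,-0.15],0],
    [[0,0,-0.15],0.0383],
    [[0,0,-0.11],0.0383],
  ],
  claw=0,
)

```text
t: 17.2
eef_pos: [536.6, 244.1, 205.5]
tcp_rot: [3.139, 0.003, 2.529]
ft_force: [0.1, 0.6, -0.2]
opening: 0.004
grip_force: 0.0
```

Call:
arm_command(
  rows=[
    [[0,0,0],0.0383],
    [[0,0,0],0.0383],
    [[0,0,0],0.0383],
    [[0,0,0],0.0383],
    [[0,0,0],0.0383],
  ],
)

```text
t: 17.7
eef_pos: [536.3, 244.0, 203.0]
tcp_rot: [3.14, 0.0, 1.927]
ft_force: [-0.3, -0.6, 0.0]
opening: 0.005
grip_force: 0.0
```

Call:
arm_command(
  rows=[
    [[0,0,0],0.0383],
    [[0,0,0],0.0383],
    [[0,0,0],0.0383],
    [[0,0,0],0],
    [[0,0,0],0],
  ],
)

```text
t: 18.2
eef_pos: [536.0, 244.0, 202.6]
tcp_rot: [3.141, -0.0, 1.575]
ft_force: [0.2, -0.0, -0.4]
opening: 0.004
grip_force: 0.0
```

```bash
python3 look.py w5 tin_c row jaw_face thumb_rest
```

```text
18.2 [536.  244.  202.6] [ 3.141 -0.     1.575] [ 0.2 -0.  -0.4] 0.003763549807619773
tin_c [([612.8, 331.9, -0.9], 0.93), ([614.9, 276.6, -0.9], 0.79), ([617.9, 211.4, -1.4], 0.78), ([409.2, 224.3, 2.0], 0.72), ([413.5, 133.4, 1.5], 0.64)]
row []
jaw_face [([656.4, 161.1, 38.0], 0.7)]
thumb_rest [([654.2, 84.7, 74.4], 0.91)]
```

View pics/w5.png

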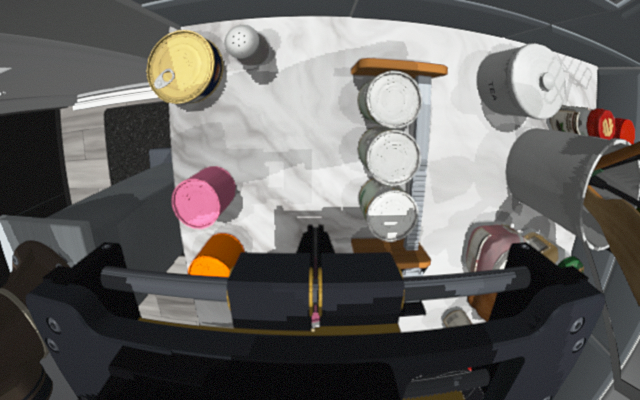

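View: three tins sit in line against the bar at (393,98), (391,156) and (390,215), and the jaw plate behind is still back at (388,250). Now I go to the outer face of the thumb rest.

Call:
arm_command(
  rows=[
    [[-0.148,0.095,0],0],
    [[-0.148,0.095,0],0],
    [[-0.148,0.095,0],0],
    [[-0.148,0.095,0],0],
    [[-0.148,0.095,0],0],
  ],
)

```text
t: 18.95
eef_pos: [655.4, 57.7, 202.2]
tcp_rot: [3.141, 0.0, 1.573]
ft_force: [0.4, 0.2, 0.6]
opening: 0.007
grip_force: 0.0
```

Call:
arm_command(
  rows=[
    [[0,0,0.1],0],
    [[0,0,0.14],0],
    [[0,0,0.14],0],
    [[0,0,0.14],0],
    [[0,0,0.032],0],
  ],
)

```text
t: 19.45
eef_pos: [652.9, 59.2, 60.5]
tcp_rot: [-3.136, 0.0, 1.572]
ft_force: [-0.2, 0.2, 0.4]
opening: 0.008
grip_force: 0.0
```

Call:
arm_command(
  rows=[
    [[0.02,0,0.01],0],
    [[0.02,0,0],0],
    [[0.02,0,0],0],
    [[0.02,0,0],0],
    [[0.02,0,0],0],
  ],
)

```text
t: 19.95
eef_pos: [655.4, 83.3, 63.5]
tcp_rot: [3.139, 0.002, 1.572]
ft_force: [-0.6, -15.7, 0.2]
opening: 0.008
grip_force: 7.7
```

Call:
arm_command(
  rows=[
    [[0.018,0,0],0],
    [[0.018,0,0],0],
    [[0.014,0,0],0],
    [[0.01,0,0],0],
    [[0,0,0],0],
  ],
)

```text
t: 20.45
eef_pos: [655.4, 99.3, 63.5]
tcp_rot: [3.139, 0.001, 1.572]
ft_force: [0.1, -1.2, 0.9]
opening: 0.003
grip_force: 0.5
```

Call:
arm_command(
  rows=[
    [[0.008,0,0],0],
    [[0.008,0,0],0],
    [[0.008,0,0],0],
    [[0,0,0],0],
    [[0,0,0],0],
  ],
)

```text
t: 20.95
eef_pos: [655.4, 104.9, 63.4]
tcp_rot: [3.139, 0.001, 1.572]
ft_force: [-0.3, -7.3, 3.4]
opening: 0.008
grip_force: 3.5
```

Call:
arm_command(
  rows=[
    [[0.008,0,0],0],
    [[0.004,0,0],0],
    [[0.004,0,0],0],
    [[0,0,0],0],
    [[0,0,0],0],
  ],
)

```text
t: 21.45
eef_pos: [655.5, 106.5, 63.4]
tcp_rot: [3.139, 0.004, 1.572]
ft_force: [-0.4, -22.7, 3.6]
opening: 0.004
grip_force: 10.9
```

Call:
arm_command(
  rows=[
    [[0.004,0,0],0],
    [[0.004,0,0],0],
    [[0,0,0],0],
    [[0,0,0],0],
    [[0,0,0],0],
  ],
)

```text
t: 21.95
eef_pos: [655.5, 106.7, 63.5]
tcp_rot: [3.14, 0.006, 1.572]
ft_force: [0.1, -33.2, 6.2]
opening: 0.004
grip_force: 16.1
```

The row is solid at 33 N. I'll back off and inspect.

Call:
arm_command(
  rows=[
    [[-0.01,0,0],0],
    [[-0.01,0,0],0],
    [[-0.04,0,0],0],
    [[-0.08,0,0],0],
    [[-0.08,0,0],0],
  ],
)

```text
t: 22.45
eef_pos: [654.7, 56.2, 62.1]
tcp_rot: [3.141, -0.0, 1.573]
ft_force: [-0.9, 0.0, 0.0]
opening: 0.006
grip_force: 0.0
```

Call:
arm_command(
  rows=[
    [[0,0,-0.1],0],
    [[0,0,-0.15],0],
    [[0,0,-0.15],0],
    [[0,0,-0.15],0],
    [[0,0,0],0],
  ],
)

```text
t: 22.95
eef_pos: [656.4, 56.5, 205.0]
tcp_rot: [3.133, -0.0, 1.572]
ft_force: [1.3, -0.7, 0.8]
opening: 0.008
grip_force: 0.0
```

```bash
python3 look.py w6 tin_c row jaw_face thumb_rest paddle; python3 - <<'E'
import cv2
p=cv2.imread("pics/w6.png"); cv2.imwrite("pics/w6c.png",cv2.resize(p[0:220,180:440],None,fx=2.7,fy=2.7,interpolation=cv2.INTER_CUBIC))
E
```

```text
22.95 [656.4  56.5 205. ] [ 3.133 -0.     1.572] [ 1.3 -0.7  0.8] 0.007921705532777882
tin_c [([526.9, 99.3, -2.5], 0.93), ([405.9, 228.3, -0.2], 0.82), ([409.8, 132.3, 3.2], 0.7), ([616.5, 218.1, 0.7], 0.69), ([528.8, -4.1, -5.5], 0.43)]
row []
jaw_face [([654.9, 194.4, 37.2], 0.79)]
thumb_rest [([653.2, 116.2, 73.8], 0.88)]
paddle [([652.6, 138.2, 64.1], 0.61)]
```

View pics/w6c.png

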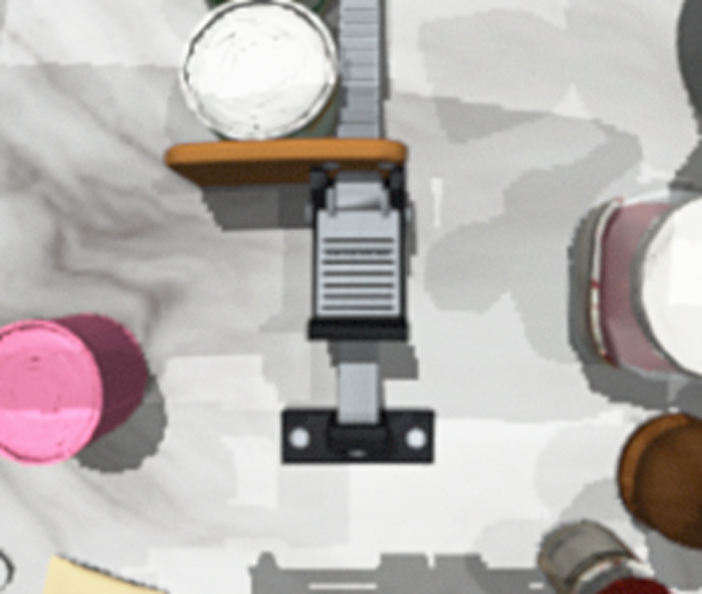

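The crop shows the jaw plate (285,160) up against tin_c (260,70), which touches the bar, and the stop well off the foot. The measured thumb rest at y=116 fits a closed row. Handing in.

```bash
python3 -c "
from cell import env
print(env.job_done())"
```

```text
the job is handed in; nothing more can be done
None
```

I pushed the stop back to the foot, slid tin_c up against the bar, and closed the stop on the row of three until it resisted at 33 N. The job went in at about 23 s; the last picture showed the jaw against tin_c, but I got no verdict back.

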